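# Slide the fixture plate out to the gauge pointer and hold it

### The job

I want to screw a support leg under the free end of the aluminium fixture plate. First pull the gauge rod beside the blue riser all the way out to its stop and let go of it; then slide the plate straight out along the riser, keeping it flat, until its leading edge is level with the gauge's red pointer. Out there it would tip over by itself, so keep hold of its tail and finish while still holding it level at the mark; leave the bottle, jar and dish alone.

Things in the scene. Friction and masses are not known exactly. Their poses are not given: they have to be found in the camera images.
- riser: Blue bridge-shaped stand, fixed, 200 mm long (x), 104 mm wide (y). Origin: centre of its underside, on the bench. Its +x axis is the outward direction of the plate; its top face is at z = 70 mm and ends at x = +100 mm. Along both long edges runs a steel guide strip 5 mm high, the inner faces 86 mm apart.
- plate: Loose aluminium plate 240 x 80 x 8 mm, about 0.35 kg, lying on the riser between the guide strips with 3 mm play at each side. Origin: centre of its underside (practically below its centre of mass); +x points outward to its leading edge. An upright black knob, 22 mm in diameter, rises 38 mm above the plate's top at the tail, at x = -100 mm. At the mark its middle is beyond the riser's end, so it tips if let go.
- plate_edge (a point): Middle of the plate's leading upper edge (plate x = +120 mm, top face); axes as the plate's.
- plate_knob (a point): On the axis of the plate's black knob, 26 mm above the plate's top (12 mm below the knob's top): a good point to grip. It is 220 mm behind the leading edge.
- gauge_grip (a point): On the axis of the gauge's upright black knob (16 mm in diameter), 98 mm above the bench: a good point to grip. The knob rises from 75 to 112 mm above the bench and moves with the gauge rod. The grey gauge housing behind it (riser's -x side) is 75 mm high.
- gauge_mark (a point): Tip of the red pointer, its top face 78 mm above the bench, level with the plate's top; axes parallel to the riser's. It moves with the rod and stands 29.5 mm inward (riser's +y) of the knob's axis, clear of the plate's side by 2 to 9 mm. With the rod fully out, the plate's leading edge must reach this point along the riser's x.
- gauge_slide (a joint): How far the gauge rod is pulled out, m: 0 = in, 0.080 = out at its stop; it grows along the riser's +x. A return spring and a brake resist the pull with 4 to 5 N together; the brake is stronger than the spring, so the rod stays where it is let go.
- brown_bottle: Bystander: brown reagent bottle with white cap, 60 mm in diameter, 117 mm high. Origin: centre of its underside.
- sample_jar: Bystander: specimen jar with orange lid, 46 mm in diameter, 56 mm high. Origin: centre of its underside.
- dish: Bystander: flat round dish, 55 mm in diameter, 14 mm high. Origin: centre of its underside.

How it is judged:
By the outcome, as a careful person would: the job done as asked, in the order asked, and still so for the second after the job is handed in, while the arm keeps its last pose, push and grip.
It also fails if it takes over 51 s, if anything falls off the work surface, if the arm or the gripper's body presses on something with over 40 N, if the wrist force passes 120 N, or if a joint passes its speed limit or range.

### The arm

A 6-joint arm with a two-finger parallel gripper is mounted at the origin on the work surface; the furniture and walls round the work are solid. World frame = base frame: x ahead of the robot, y to its left, z up, the work surface at z = 0. Lengths are in m, angles in rad, forces in N, time in s.
With the tool pointing down it reaches from about 0.275 to 0.825 m from the base axis. Payload 5.2 kg.
Tool frame: the origin (TCP) lies midway between the tips of the shut fingers; the grasp point (between the pads) lies manip.hold_point_z behind it (manip.hold_point_z is the distance from the TCP to the grasp point, in m); x points along the fingers, y is the direction in which the jaws open and shut, and the axes are right-handed (so a half turn about x gives the same grasp; the last joint's range is limited). The gripper opens to 93 mm and grips with 3 to 60 N. Pads are 15 mm wide; open, the fingers measure 128 mm over their backs; the gripper's body (75 mm by 188 mm) begins 65 mm behind the grasp point.
Start: joints at [0.948, 0.259, 1.535, -0, 1.348, -0.203], TCP at [0.224, 0.502, 0.219] pointing down, gripper open.
Joint ranges: [-3.14, 3.14], [-0.91, 2.08], [0.19, 2.58], [-1.22, 4.36], [0.22, 2.71], [-3.12, 3.12]. Speed limits (rad/s): [2.57, 2.57, 3.14, 3.14, 3.14, 3.14].

### API

Orientations are given as a 3x3 rotation matrix whose columns are the frame's x, y, z axes.
In Python, from plant import manip gives the robot as it stands. The module is installed in compiled form; this text tells all that it offers.
- The arm moves only by the shell command python3 -m creep 'ROWS' [FORCE]. ROWS is a JSON object of lists of equal length, an entry for each row: "dp": the shift along the world's x, y, z in cm, a list of three; "rot": the turn, a rotation vector about the world's x, y, z in rad, a list of three; "grip": the opening, from 0 (shut) to 1 (fully open). A call has 1 to 10 rows; each row is the pose to reach, as a shift and turn from the pose commanded when the call began; what a row does not reach only later rows make up. A row lasts 1/8 s, in which the tool goes at most 62.5 mm and 10.7 degrees, less where a joint would pass 70% of its speed; a pose out of reach is approached as far as the arm can. A call with a gripper value outside its range is refused whole. The fingers move at their own pace and stop on an object; FORCE is the grip in N (left out, the last holds). Time passes only in rows, so rows that repeat a pose let the fingers close. It gives the time, the measured TCP pose, the force and the opening at its end, in the units of the state.
- manip.observe(): the state, without advancing time (a new reading comes with each control period).
- manip.read_camera(name): name is "side" or "top" or "wrist"; returns a dict with "image" (420x560x3 uint8, blue, green, red), "vfov" (degrees; the focal length in pixels is half the picture's height over the tangent of half this angle, whatever the lens; pixels are square), "cx", "cy" (the principal point, pixels), "T" (4x4, takes a point from camera to world coordinates). Camera axes: x right, y down, z forward; pixel columns grow to the right and rows downward; lengths in m; the calibration is good to about 2 mm. A picture is of the moment at which its call begins. There is no depth.
- manip.finish_job(): hands the job in, once; it reports no verdict.
The state is a dict: "time_s": time; "qpos": joint angles; "qd": joint speeds; "tau": joint torques, N m; "eef_pos": TCP position; "orientation": TCP orientation; "ft_force": force on the tool from outside, world axes, zero at the start; "ft_torque": the same for the moment, N m; "grip_width": opening from 0.0 (shut) to 1.0 (fully open).
Only numpy, scipy, OpenCV 4.12 (cv2) and the standard library are available. Lean on these libraries where they do the work, as an engineer would, in place of code of your own. Each camera call takes 0.05 s, during which the arm holds its last target.

## Working session

There is one attempt and no reset: what is moved stays moved. The work goes in short steps, Python scripts to look and compute and a shell command to move; the robot and the scene stay as the last step left them, time stands still between calls to the robot, and variables do not carry over. Pictures are saved under pics/ and viewed, and the job is handed in when it is done.

```bash
mkdir -p pics
cat > h.py <<'E'
import numpy as np, cv2
from plant import manip
def cam(n,fn=None):
    c=manip.read_camera(n)
    if fn: cv2.imwrite('pics/'+fn,c['image'])
    return c
def f(c): return c['image'].shape[0]/2/np.tan(np.radians(c['vfov'])/2)
def ray(c,u,v):
    d=np.array([(u-c['cx'])/f(c),(v-c['cy'])/f(c),1.]); T=np.array(c['T'])
    return T[:3,3],T[:3,:3]@d
def onz(c,u,v,z):
    o,d=ray(c,u,v); return o+d*(z-o[2])/d[2]
def proj(c,p):
    T=np.array(c['T']); q=T[:3,:3].T@(np.array(p)-T[:3,3]); return c['cx']+f(c)*q[0]/q[2], c['cy']+f(c)*q[1]/q[2]
def two(c1,p1,c2,p2):
    o1,d1=ray(c1,*p1);o2,d2=ray(c2,*p2)
    s=np.linalg.lstsq(np.c_[d1,-d2],o2-o1,rcond=None)[0]
    a=o1+s[0]*d1;b=o2+s[1]*d2
    return (a+b)/2,np.linalg.norm(a-b)
E
python3 - <<'E'
from h import *
for n in ['side','top','wrist']:
    c=cam(n,n+'0.png'); print(n,c['vfov'],c['cx'],c['cy'],np.round(c['T'],3).tolist())
s=manip.observe(); print(s['time_s'],s['eef_pos'],np.round(s['orientation'],3),s['grip_width'],manip.hold_point_z)
E
```

```text
side 56.98196873952679 277.8922116398617 213.78122158812468 [[-0.999, 0.023, -0.041, 0.655], [0.047, 0.468, -0.882, 0.713], [-0.001, -0.883, -0.469, 0.51], [0.0, 0.0, 0.0, 1.0]]
top 46.4697611456194 278.73282951682995 217.43891055220465 [[0.008, -0.993, 0.117, 0.508], [-1.0, -0.01, -0.016, -0.031], [0.017, -0.117, -0.993, 1.125], [0.0, 0.0, 0.0, 1.0]]
wrist 59.21681555289051 280.0144074262874 208.29333224618486 [[0.408, 0.886, 0.222, 0.162], [0.913, -0.395, -0.102, 0.528], [-0.002, 0.244, -0.97, 0.385], [0.0, 0.0, 0.0, 1.0]]
0.15 [0.2238954  0.50190136 0.21799735] [[-0.001  0.408  0.913]
 [-0.001  0.913 -0.408]
 [-1.    -0.001 -0.   ]] 1.0053427638263739 0.0188
```

View pics/side0.png

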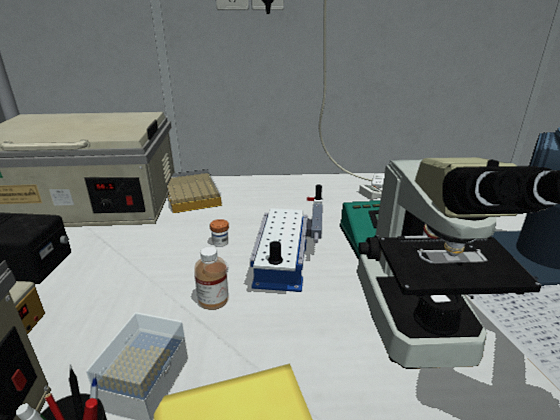

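View pics/top0.png

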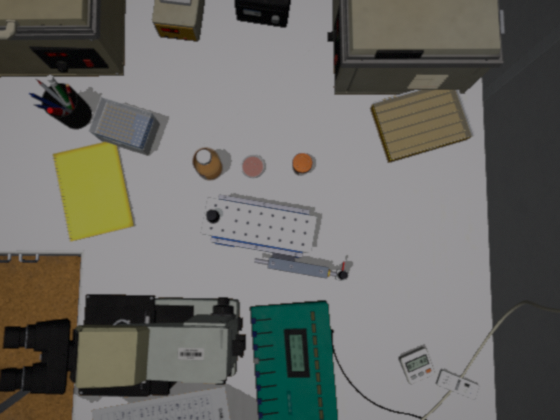

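View pics/wrist0.png

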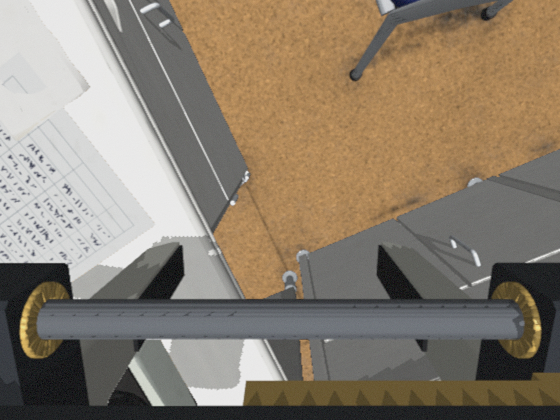

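The top view shows the plate with its knob at (212,216), its leading edge to the right near x=316, and the gauge below it with its knob near (343,274) and the red pointer just above that. The bottle, dish and jar are at (207,163), (252,167) and (302,163), on the far side of the riser. I'll zoom in for accuracy.

Run:
```python
import cv2
a=cv2.imread('pics/top0.png')[130:290,180:370]; cv2.imwrite('pics/topz.png',cv2.resize(a,None,fx=4,fy=4,interpolation=cv2.INTER_CUBIC)[:600,:800])
a=cv2.imread('pics/side0.png')[175:315,180:350]; cv2.imwrite('pics/sidez.png',cv2.resize(a,None,fx=4,fy=4,interpolation=cv2.INTER_CUBIC))
```

```text
(no output)
```

View pics/topz.png

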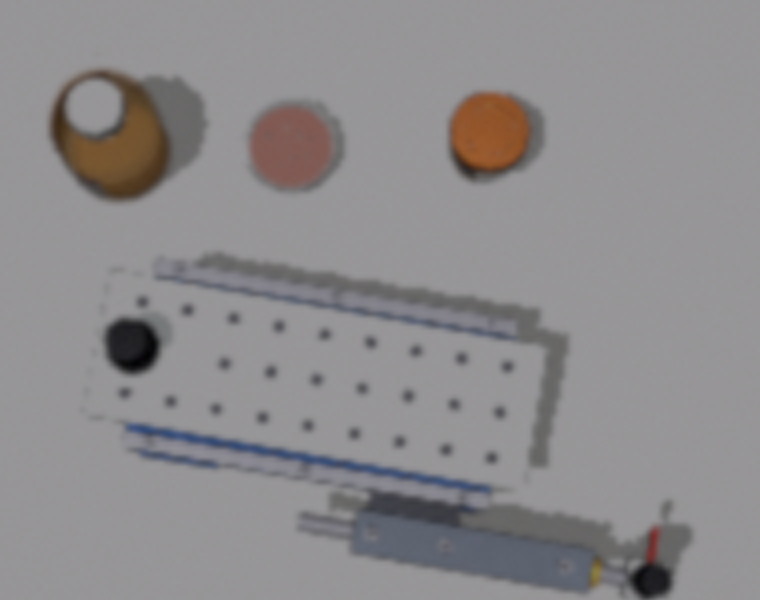

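View pics/sidez.png

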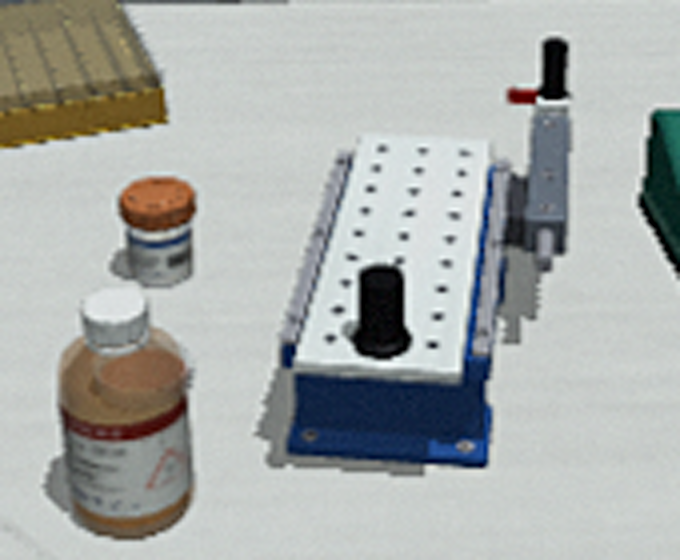

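```bash
cat > m.py <<'E'
from h import *
def knobs(c):
    im=c['image'].astype(int); m=(im.max(2)<60).astype(np.uint8)
    n,l,s,ce=cv2.connectedComponentsWithStats(m); return m,[(tuple(s[i]),tuple(np.round(ce[i],1))) for i in range(1,n) if s[i][4]>10]
E
python3 - <<'E'
from m import *
t=cam('top');s=cam('side')
for n,c,b in (('top',t,(195,340,195,285)),('side',s,(240,345,175,300))):
    for st,ce in knobs(c)[1]:
        if b[0]<ce[0]<b[1]+20 and b[2]<ce[1]<b[3]: print(n,np.array(st).tolist(),np.array(ce).tolist())
    im=c['image'].astype(int); r=(im[...,2]-im[...,1]>40)&(abs(im[...,1]-im[...,0])<40)
    r[:, :b[1]-40]=0
    ys,xs=np.where(r[b[2]-5:b[3],:b[1]+20]); print('red',sorted(zip(xs.tolist(),(ys+b[2]-5).tolist()))[:40])
q=lambda u,v:(180+(u-1.5)/4,130+(v-1.5)/4)
for nm,p,z in (('TL',(110,269),.078),('TR',(84,415),.078),('LR',(525,490),.078),('LL',(549,346),.078),('su0',(157,259),.075),('su1',(520,325),.075),('sl0',(125,440),.075),('sl1',(487,503),.075),('dish',(291,145),.014),('jar',(490,131),.056),('cap',(95,107),.117),('h0',(142,301),.078),('h1',(507,366),.078),('g0',(124,392),.078),('g1',(491,457),.078)):
    print(nm,np.round(onz(t,*q(*p),z),4))
E
```

```text
top [207, 210, 13, 13, 125] [212.7, 215.9]
top [338, 271, 9, 8, 60] [342.1, 274.5]
red [(342, 267), (342, 268), (342, 269), (343, 262), (343, 263), (343, 264), (343, 265), (343, 266), (343, 267), (343, 268), (343, 269), (344, 262), (344, 263)]
side [314, 185, 8, 15, 81] [318.0, 192.2]
side [306, 229, 6, 8, 39] [308.7, 232.5]
side [319, 231, 2, 7, 12] [319.6, 234.2]
side [268, 242, 15, 23, 257] [275.0, 253.1]
red [(307, 197), (307, 198), (307, 199), (308, 197), (308, 198), (308, 199), (308, 200), (309, 197), (309, 198), (309, 199), (309, 200), (310, 197), (310, 198), (310, 199), (310, 200), (311, 197), (311, 198), (311, 199), (311, 200), (312, 197), (312, 198), (312, 199), (312, 200), (313, 197), (313, 198), (313, 199), (313, 200), (314, 198)]
TL [0.6742 0.107  0.078 ]
TR [0.5949 0.1189 0.078 ]
LR [ 0.557  -0.1175  0.078 ]
LL [ 0.6347 -0.1305  0.078 ]
su0 [0.6804 0.0821 0.075 ]
su1 [ 0.6464 -0.115   0.075 ]
sl0 [0.582 0.097 0.075]
sl1 [ 0.55   -0.0974  0.075 ]
dish [0.7581 0.0128 0.014 ]
jar [ 0.7579 -0.0997  0.056 ]
cap [0.7539 0.1119 0.117 ]
h0 [0.6569 0.0893 0.078 ]
h1 [ 0.6236 -0.1078  0.078 ]
g0 [0.6075 0.0978 0.078 ]
g1 [ 0.5745 -0.0993  0.078 ]
```

Run:
```python
from m import *
t=cam('top');s=cam('side')
print('K',two(t,(212.7,215.9),s,(275,253.1)),'G',two(t,(342.1,274.5),s,(317.6,192.0)))
print('Ktop',onz(t,212.9,215.5,.110),'Gtop',onz(t,342.1,274.5,.104))
print('K side top',two(t,(213,215.5),s,(275.3,243.5)))
# pointer tip, top: 
print('tip',onz(t,343.6,261.7,.078),two(t,(343.6,261.7),s,(307,197)))
print(proj(s,[.56,-.17,.098]),proj(s,[.632,.093,.104]))
```

```text
K (array([0.63142013, 0.09186867, 0.09519996]), np.float64(0.0011740823040658859)) G (array([ 0.51084883, -0.18178494,  0.09562054]), np.float64(0.0019015876283120549))
Ktop [0.62990748 0.08976308 0.11      ] Gtop [ 0.50989431 -0.18039228  0.104     ]
K side top (array([0.63026514, 0.08887438, 0.11498741]), np.float64(0.0019090123246079777))
tip [ 0.53715964 -0.1876024   0.078     ] (array([ 0.53747623, -0.18744263,  0.0794557 ]), np.float64(0.0007234978305951379))
(np.float64(299.2883761436013), np.float64(193.5342698818963)) (np.float64(275.003471907965), np.float64(249.6219985616231))
```

```bash
python3 -m creep '{"dp":[[0,0,6],[0,0,12],[0,0,18],[4,-2,20],[9,-4,20],[14,-7,20],[19,-10,20],[24,-13,20],[26,-18,20],[27,-24,20]],"rot":[[0,0,0],[0,0,0],[0,0,0],[0,0,0],[0,0,0.05],[0,0,0.1],[0,0,0.15],[0,0,0.2],[0,0,0.25],[0,0,0.254]],"grip":[1,1,1,1,1,1,1,1,1,1]}' 40
```

```text
time_s: 1.6
eef_pos: [0.4954, 0.2607, 0.4174]
orientation: [[-0.001, 0.164, 0.986], [-0.0, 0.986, -0.164], [-1.0, -0.001, -0.001]]
ft_force: [0.7, 0.3, 0.1]
grip_width: 0.999
```

```bash
python3 -m creep '{"dp":[[0.5,-6,0],[1,-12,0],[1.5,-18,0],[1.6,-24,0],[1.6,-30,0],[1.6,-36,0],[1.6,-40,-3],[1.6,-44,-7],[1.6,-44.2,-13],[1.6,-44.2,-18]],"rot":[[0,0,0],[0,0,0],[0,0,0],[0,0,0],[0,0,0],[0,0,0],[0,0,0],[0,0,0],[0,0,0],[0,0,0]],"grip":[1,1,1,1,1,1,1,1,1,1]}'
python3 - <<'E'
from h import *
c=cam('wrist','w1.png')
s=manip.observe(); print(s['eef_pos'],s['ft_force'])
for p in ([.5105,-.181,.112],[.539,-.1865,.078]): print(proj(c,p))
print(f(c))
E
```

```text
time_s: 2.85
eef_pos: [0.5095, -0.1804, 0.2364]
orientation: [[-0.001, 0.167, 0.986], [0.001, 0.986, -0.167], [-1.0, 0.0, -0.001]]
ft_force: [1.2, -0.8, -0.7]
grip_width: 1.001
[ 0.50613308 -0.1780005   0.22949528] [-2.46114164  2.47234442 -4.53336834]
(np.float64(281.79313600841425), np.float64(202.93855079626147))
(np.float64(280.85388496819695), np.float64(225.1778751930441))
369.5405786068824
```

View pics/w1.png

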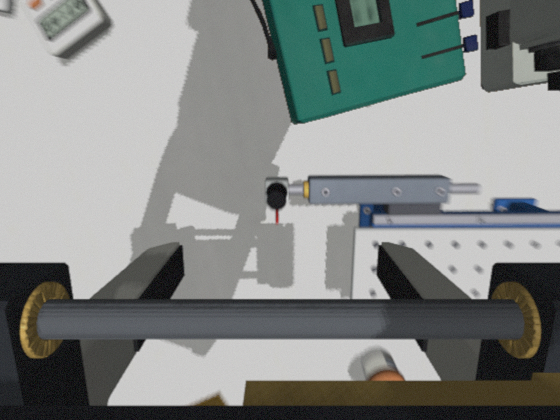

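```bash
python3 -m creep '{"dp":[[0,0,0],[0,0,0]],"rot":[[0,0,0],[0,0,0]],"grip":[1,1]}'
python3 - <<'E'
from h import *
c=cam('wrist','w2.png')
s=manip.observe(); print(s['eef_pos'],s['ft_force'])
for p in ([.5105,-.181,.112],[.539,-.1865,.078]): print(proj(c,p))
a=c['image'][150:260,200:360]; cv2.imwrite('pics/w2z.png',cv2.resize(a,None,fx=4,fy=4,interpolation=cv2.INTER_CUBIC))
E
```

```text
time_s: 3.15
eef_pos: [0.5117, -0.1804, 0.2415]
orientation: [[0.004, 0.165, 0.986], [-0.002, 0.986, -0.165], [-1.0, -0.002, 0.004]]
ft_force: [0.2, -0.7, 0.7]
grip_width: 0.997
[ 0.51170357 -0.18043783  0.24163234] [ 0.59118855 -0.30476192  0.46678509]
(np.float64(281.7440193746892), np.float64(198.10506076809997))
(np.float64(280.83707510031434), np.float64(220.39814584077288))
```

View pics/w2z.png

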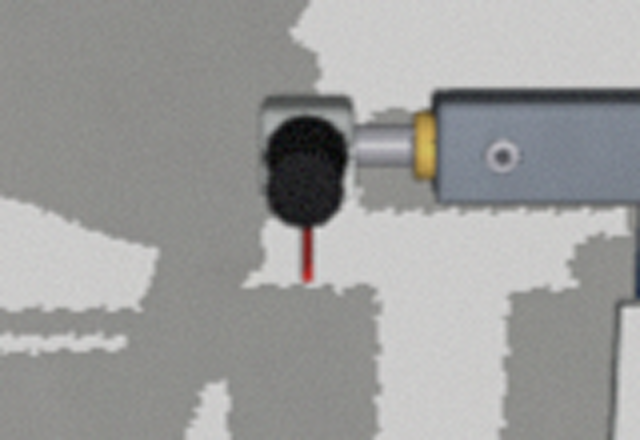

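Run:
```python
from h import *
c=cam('wrist')
G=onz(c,200+304/4,150+189/4,.112);P=onz(c,200+307/4,150+282/4,.078);print(G,P,P-G)
for u,v in ((612,300),(608,440)): print(onz(c,200+u/4,150+v/4,.078))
```

```text
[ 0.50916502 -0.1855826   0.112     ] [ 0.5386516  -0.19032374  0.078     ] [ 0.02948658 -0.00474114 -0.034     ]
[ 0.55463204 -0.12082671  0.078     ]
[ 0.58928346 -0.12583162  0.078     ]
```

```bash
python3 -m creep '{"dp":[[-0.2,-0.3,-6],[-0.2,-0.3,-11],[-0.2,-0.3,-14.5],[-0.2,-0.3,-16],[-0.2,-0.3,-16],[-0.2,-0.3,-16],[-0.2,-0.3,-16],[-0.2,-0.3,-16],[-0.2,-0.3,-16],[-0.2,-0.3,-16]],"rot":[[0,0,0],[0,0,0],[0,0,0],[0,0,0],[0,0,0],[0,0,0],[0,0,0],[0,0,0],[0,0,0],[0,0,0]],"grip":[1,1,1,1,1,0.5,0.1,0,0,0]}' 40
python3 - <<'E'
from h import *
cam('top','t3.png');cam('side','s3.png')
a=cv2.imread('pics/side3.png') if 0 else cv2.imread('pics/s3.png')[120:260,240:400]; cv2.imwrite('pics/s3z.png',cv2.resize(a,None,fx=4,fy=4))
E
```

```text
time_s: 4.5
eef_pos: [0.5082, -0.1828, 0.0788]
orientation: [[0.0, 0.165, 0.986], [-0.0, 0.986, -0.165], [-1.0, -0.0, 0.0]]
ft_force: [-0.1, -0.0, -0.1]
grip_width: 0.512
```

View pics/s3z.png

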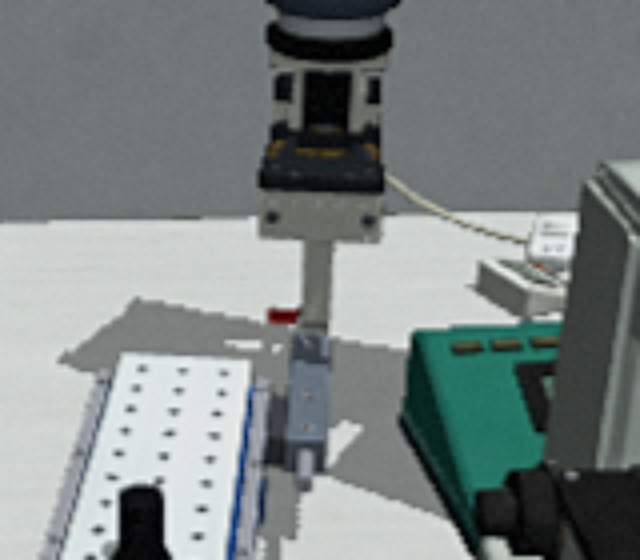

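The fingers straddle the gauge knob and the pads are lined up with it. They are still closing.

```bash
python3 -m creep '{"dp":[[0.1,0,0.2],[0.1,0,0.2],[0.1,0,0.2],[0.1,0,0.2],[0.1,0,0.2],[0.1,0,0.2]],"rot":[[0,0,0],[0,0,0],[0,0,0],[0,0,0],[0,0,0],[0,0,0]],"grip":[0,0,0,0,0,0]}' 40
```

```text
time_s: 5.35
eef_pos: [0.5093, -0.183, 0.0808]
orientation: [[0.0, 0.165, 0.986], [-0.0, 0.986, -0.165], [-1.0, -0.0, 0.0]]
ft_force: [0.2, -1.1, 1.4]
grip_width: 0.165
```

```bash
python3 -m creep '{"dp":[[-0.17,-1,0],[-0.33,-2,0],[-0.5,-3,0],[-0.67,-4,0],[-0.83,-5,0],[-1.0,-6,0],[-1.17,-7,0],[-1.25,-7.4,0],[-1.25,-7.4,0],[-1.25,-7.4,0]],"rot":[[0,0,0],[0,0,0],[0,0,0],[0,0,0],[0,0,0],[0,0,0],[0,0,0],[0,0,0],[0,0,0],[0,0,0]],"grip":[0,0,0,0,0,0,0,0,0,0]}'
```

```text
time_s: 6.6
eef_pos: [0.4976, -0.2539, 0.0807]
orientation: [[0.002, 0.166, 0.986], [0.005, 0.986, -0.166], [-1.0, 0.006, 0.001]]
ft_force: [7.7, 15.1, 5.6]
grip_width: 0.162
```

```bash
python3 -m creep '{"dp":[[-0.03,-0.2,0],[-0.07,-0.4,0],[-0.1,-0.6,0],[-0.13,-0.75,0],[-0.13,-0.75,0]],"rot":[[0,0,0],[0,0,0],[0,0,0],[0,0,0],[0,0,0]],"grip":[0,0,0,0,0]}'
```

```text
time_s: 7.22
eef_pos: [0.4974, -0.2545, 0.0807]
orientation: [[0.003, 0.166, 0.986], [0.016, 0.986, -0.166], [-1.0, 0.016, 0.0]]
ft_force: [14.7, 36.0, 11.8]
grip_width: 0.163
```

```bash
python3 -m creep '{"dp":[[0.08,0.45,0],[0.12,0.7,0],[0.12,0.7,0]],"rot":[[0,0,0],[0,0,0],[0,0,0]],"grip":[0,0,0]}'
python3 - <<'E'
from h import *
cam('top','t4.png');cam('side','s4.png');cam('wrist','w4.png')
a=cv2.imread('pics/s4.png')[100:270,200:400]; cv2.imwrite('pics/s4z.png',cv2.resize(a,None,fx=3.5,fy=3.5))
a=cv2.imread('pics/t4.png')[180:330,240:440]; cv2.imwrite('pics/t4z.png',cv2.resize(a,None,fx=4,fy=4))
print(manip.observe()['ft_force'])
E
```

```text
time_s: 7.6
eef_pos: [0.4976, -0.2538, 0.0808]
orientation: [[0.002, 0.165, 0.986], [0.006, 0.986, -0.165], [-1.0, 0.006, 0.001]]
ft_force: [7.7, 15.9, 6.2]
grip_width: 0.163
[ 7.533078   16.6270298   6.26695269]
```

View pics/s4z.png

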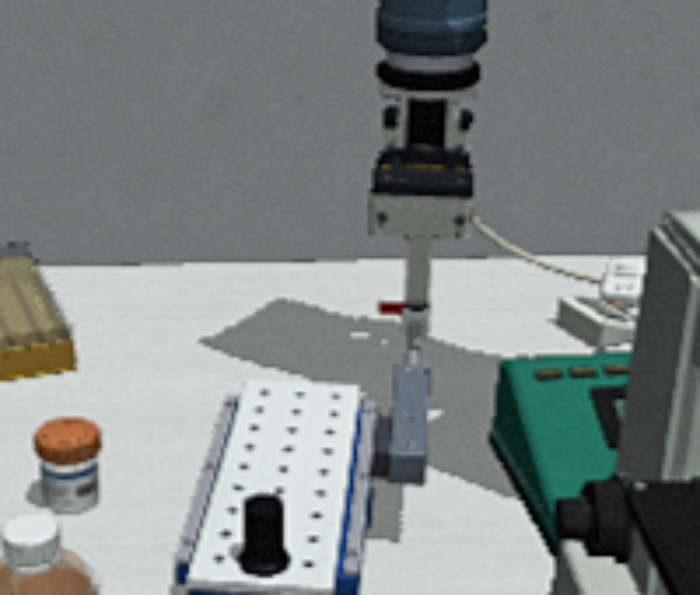

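View pics/t4z.png

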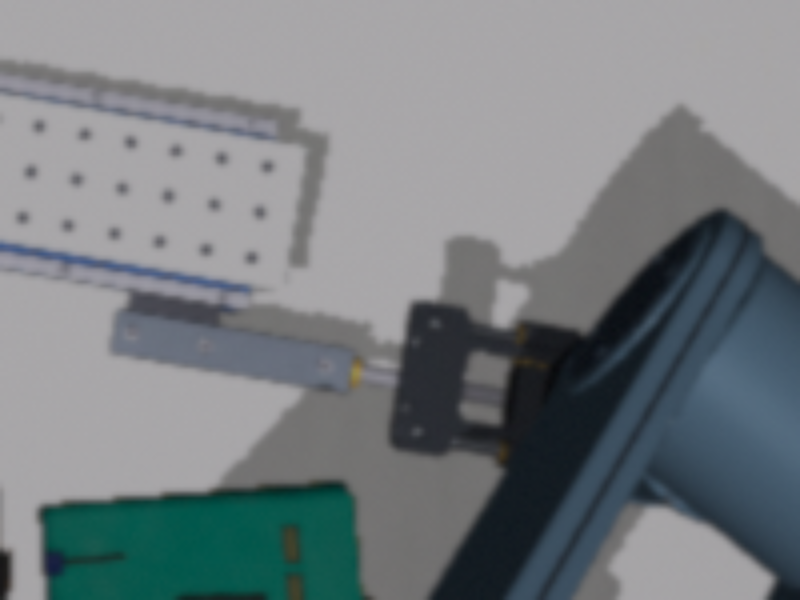

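View pics/w4.png

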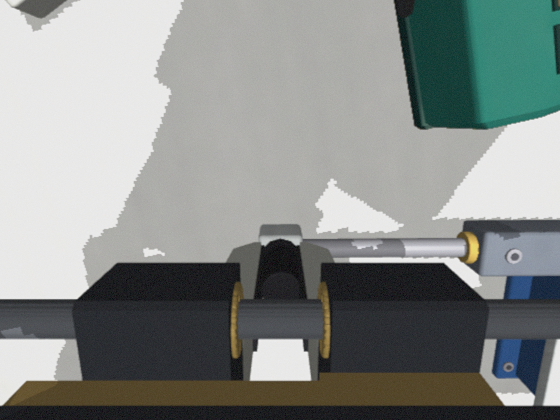

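Seen from the side and the top, the rod's tail has vanished into the housing and the knob stands well clear of it. With the reaction force rising to about 38 N, the rod is at its stop. I'll relax, let go and lift.

```bash
python3 -m creep '{"dp":[[0,0.2,0],[-0.05,0.2,0],[-0.05,0.2,0],[-0.05,0.2,0],[-0.05,0.2,0],[-0.05,0.2,0],[-0.05,0.2,0],[-0.05,0.2,5],[-0.05,0.2,11],[-0.05,0.2,15]],"rot":[[0,0,0],[0,0,0],[0,0,0],[0,0,0],[0,0,0],[0,0,0],[0,0,0],[0,0,0],[0,0,0],[0,0,0]],"grip":[0,0,0.2,0.5,0.8,0.9,0.9,0.9,0.9,0.9]}'
python3 - <<'E'
from h import *
cam('top','t5.png');
a=cv2.imread('pics/t5.png')[180:330,240:440]; cv2.imwrite('pics/t5z.png',cv2.resize(a,None,fx=4,fy=4))
cam('side','s5.png')
a=cv2.imread('pics/s5.png')[150:260,200:370]; cv2.imwrite('pics/s5z.png',cv2.resize(a,None,fx=4,fy=4))
E
python3 -m creep '{"dp":[[0,6,1],[0,6,1],[0,6,1]],"rot":[[0,0,0],[0,0,0],[0,0,0]],"grip":[0.9,0.9,0.9]}'
python3 - <<'E'
from h import *
cam('wrist','w5.png');print(manip.observe()['eef_pos'])
E
```

```text
time_s: 9.0
eef_pos: [0.4965, -0.2558, 0.2336]
orientation: [[0.002, 0.165, 0.986], [-0.002, 0.986, -0.165], [-1.0, -0.002, 0.002]]
ft_force: [0.8, -0.1, -0.4]
grip_width: 0.883
time_s: 9.48
eef_pos: [0.4958, -0.1953, 0.24]
orientation: [[-0.001, 0.164, 0.986], [-0.0, 0.986, -0.164], [-1.0, -0.0, -0.001]]
ft_force: [0.2, -0.6, 0.6]
grip_width: 0.9
[ 0.49581862 -0.19572064  0.23989444]
```

View pics/t5z.png

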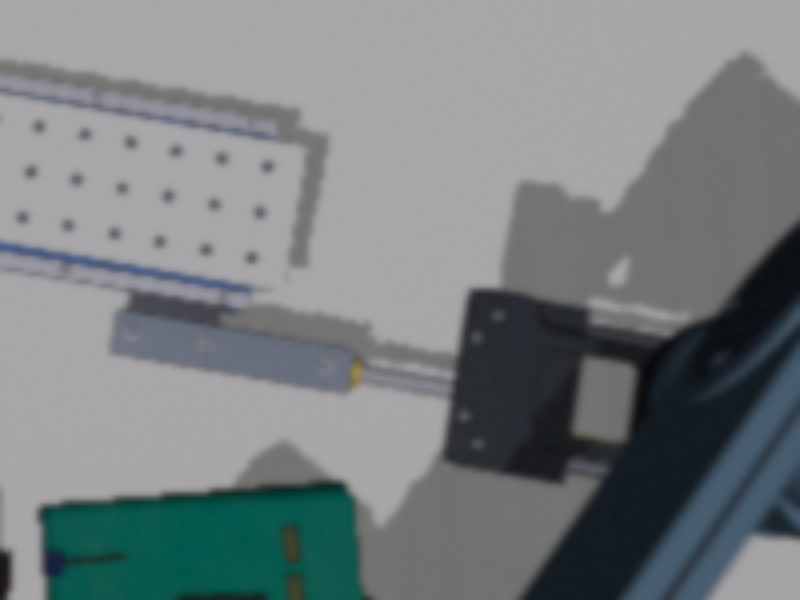

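View pics/s5z.png

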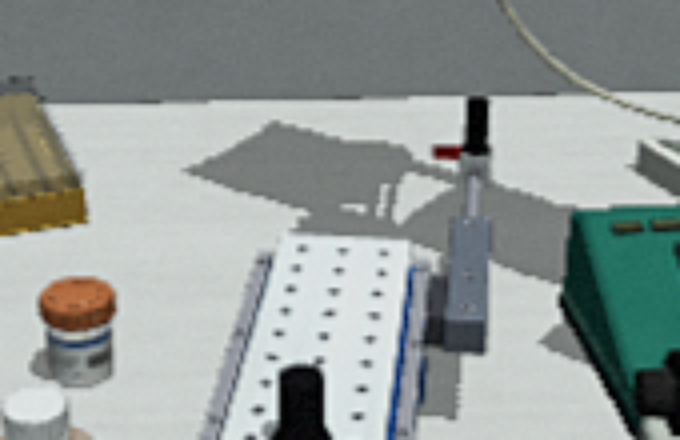

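View pics/w5.png

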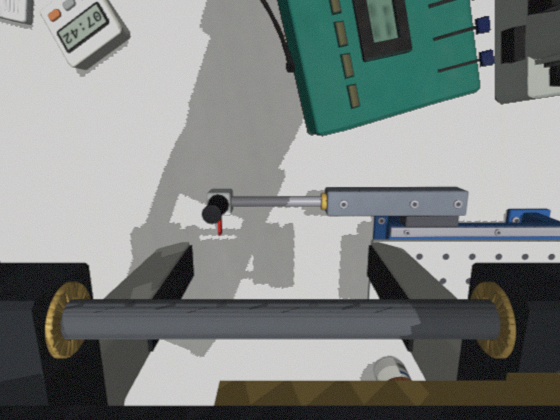

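Run:
```python
from h import *
c=cam('wrist')
a=c['image'][170:300,180:400]; cv2.imwrite('pics/w5z.png',cv2.resize(a,None,fx=3.6,fy=3.6,interpolation=cv2.INTER_CUBIC))
s=cam('side');a=s['image'][180:220,260:340]; cv2.imwrite('pics/s6z.png',cv2.resize(a,None,fx=8,fy=8,interpolation=cv2.INTER_CUBIC))
```

```text
(no output)
```

View pics/w5z.png

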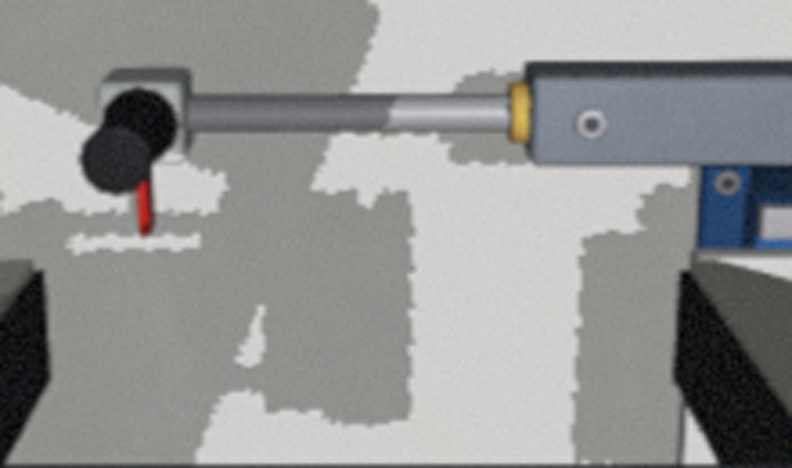

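View pics/s6z.png

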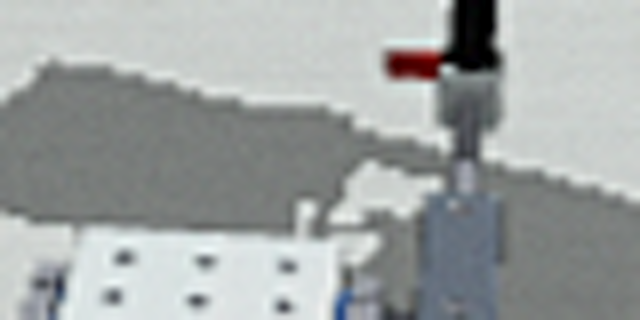

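Run:
```python
from h import *
c=cam('wrist')
q=lambda u,v:(180+u/3.6,170+v/3.6)
d=np.array([-.166,-.986,0])
P=onz(c,*q(146,233),.078);A=onz(c,*q(697,262),.078);B=onz(c,*q(684,450),.078)
print(P,A,B,'need',(P-A)@d,(P-B)@d,'travel',(P-[.5387,-.1903,.078])@d)
T=cam('top');print('knob-edge',onz(T,212.9,215.5,.110))
s=cam('side');p=onz(s,260+385/8,180+52/8,.078);e1=onz(s,260+75/8,180+229/8,.078);e2=onz(s,260+340/8,180+236/8,.078);print(p,e1,e2,(p-e1)@d,(p-e2)@d)
```

```text
[ 0.52621868 -0.25954692  0.078     ] [ 0.5578616 -0.1192827  0.078    ] [ 0.61086629 -0.1284075   0.078     ] need 0.1435532531508413 0.14335497704010788 travel 0.07034936649793819
knob-edge [0.62990748 0.08976308 0.11      ]
[ 0.52671885 -0.25721858  0.078     ] [ 0.63685249 -0.12939146  0.078     ] [ 0.55641165 -0.12070238  0.078     ] 0.14431972202542784 0.13953397462110181
```

Run:
```python
from h import *
c=cam('wrist')
q=lambda u,v:(180+u/3.6,170+v/3.6)
print(onz(c,*q(116,158),.112))
```

```text
[ 0.49747716 -0.25504536  0.112     ]
```

```bash
python3 -m creep '{"dp":[[2.8,5.5,0],[5.6,11,0],[8.2,16.5,0],[10.8,22,0],[13.2,27,0],[13.5,28.7,0],[13.5,28.7,0],[13.5,28.7,0]],"rot":[[0,0,0],[0,0,0],[0,0,0],[0,0,0],[0,0,0],[0,0,0],[0,0,0],[0,0,0]],"grip":[0.9,0.9,0.9,0.9,0.9,0.9,0.9,0.9]}'
python3 - <<'E'
from h import *
c=cam('wrist','w7.png');print(manip.observe()['eef_pos'],proj(c,[.631,.092,.116]))
E
```

```text
time_s: 10.82
eef_pos: [0.6307, 0.0901, 0.2406]
orientation: [[-0.0, 0.166, 0.986], [-0.001, 0.986, -0.166], [-1.0, -0.001, -0.0]]
ft_force: [-0.4, -0.9, -0.3]
grip_width: 0.904
[0.63075482 0.08992952 0.24080092] (np.float64(284.8561137384939), np.float64(201.40655511470413))
```

View pics/w7.png

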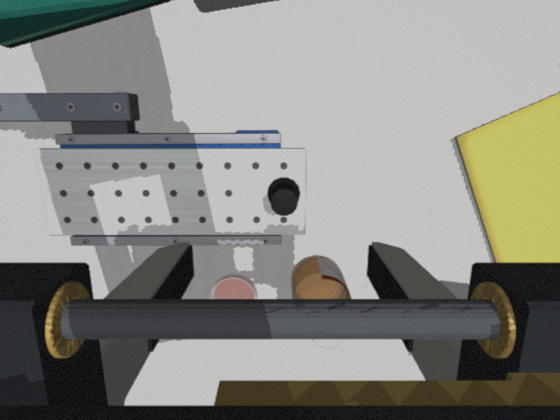

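The knob top is at (285,203), within 2 px of where I predicted it, and the plate's long edges run parallel to the jaw axis. Going down to grip.

```bash
python3 -m creep '{"dp":[[0,0.2,-6],[0,0.2,-11],[0,0.2,-14],[0,0.2,-15.4],[0,0.2,-15.4],[0,0.2,-15.4],[0,0.2,-15.4],[0,0.2,-15.4],[0,0.2,-15.4],[0,0.2,-15.4]],"rot":[[0,0,0],[0,0,0],[0,0,0],[0,0,0],[0,0,0],[0,0,0],[0,0,0],[0,0,0],[0,0,0],[0,0,0]],"grip":[0.9,0.9,0.9,0.8,0.6,0.4,0.2,0.1,0,0]}' 30
python3 -m creep '{"dp":[[0,0,0],[0,0,0],[0,0,0],[0,0,0]],"rot":[[0,0,0],[0,0,0],[0,0,0],[0,0,0]],"grip":[0,0,0,0]}' 60
python3 - <<'E'
from h import *
c=cam('side','s8.png');a=c['image'][120:310,180:350]; cv2.imwrite('pics/s8z.png',cv2.resize(a,None,fx=3,fy=3))
s=manip.observe();print(s['eef_pos'],s['ft_force'],s['ft_torque'])
E
```

```text
time_s: 12.12
eef_pos: [0.6311, 0.0937, 0.0868]
orientation: [[0.0, 0.165, 0.986], [-0.0, 0.986, -0.165], [-1.0, -0.0, 0.0]]
ft_force: [-0.7, -1.1, 0.9]
grip_width: 0.227
time_s: 12.62
eef_pos: [0.6311, 0.0937, 0.0868]
orientation: [[0.0, 0.165, 0.986], [-0.0, 0.986, -0.165], [-1.0, -0.0, 0.0]]
ft_force: [-0.8, -0.2, 3.7]
grip_width: 0.226
[0.63109158 0.09371222 0.08684224] [-1.95610215 -1.05724272  3.56819266] [-0.1458834   0.21861044 -0.00657167]
```

View pics/s8z.png

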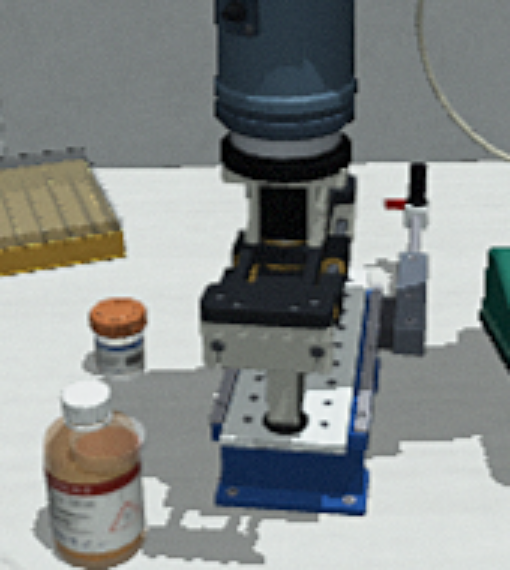

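```bash
python3 -m creep '{"dp":[[-0.08,-0.5,0],[-0.2,-1.2,0],[-0.33,-2,0],[-0.47,-2.8,0],[-0.6,-3.6,0],[-0.73,-4.4,0],[-0.87,-5.2,0],[-1.0,-6,0],[-1.0,-6,0],[-1.0,-6,0]],"rot":[[0,0,0],[0,0,0],[0,0,0],[0,0,0],[0,0,0],[0,0,0],[0,0,0],[0,0,0],[0,0,0],[0,0,0]],"grip":[0,0,0,0,0,0,0,0,0,0]}'
```

```text
time_s: 13.92
eef_pos: [0.621, 0.0323, 0.0868]
orientation: [[-0.0, 0.165, 0.986], [-0.002, 0.986, -0.165], [-1.0, -0.002, 0.0]]
ft_force: [0.3, 1.7, 5.9]
grip_width: 0.228
```

```bash
python3 -m creep '{"dp":[[-0.12,-0.7,0],[-0.27,-1.6,0],[-0.42,-2.5,0],[-0.57,-3.4,0],[-0.72,-4.3,0],[-0.87,-5.2,0],[-1.02,-6.1,0],[-1.16,-7,0],[-1.26,-7.6,0],[-1.26,-7.6,0]],"rot":[[0,0,0],[0,0,0],[0,0,0],[0,0,0],[0,0,0],[0,0,0],[0,0,0],[0,0,0],[0,0,0],[0,0,0]],"grip":[0,0,0,0,0,0,0,0,0,0]}'
python3 - <<'E'
from h import *
c=cam('side','s9.png');a=c['image'][170:280,240:350]; cv2.imwrite('pics/s9z.png',cv2.resize(a,None,fx=5,fy=5,interpolation=cv2.INTER_CUBIC))
c=cam('top','t9.png');a=c['image'][180:320,220:400]; cv2.imwrite('pics/t9z.png',cv2.resize(a,None,fx=4,fy=4,interpolation=cv2.INTER_CUBIC))
cam('wrist','w9.png')
s=manip.observe();print(s['eef_pos'],s['ft_force'],s['ft_torque'])
E
```

```text
time_s: 15.18
eef_pos: [0.6082, -0.0434, 0.0868]
orientation: [[-0.0, 0.166, 0.986], [-0.001, 0.986, -0.166], [-1.0, -0.001, -0.0]]
ft_force: [0.7, 1.5, 6.3]
grip_width: 0.228
[ 0.60817316 -0.04343442  0.08684013] [-0.61505642  0.87823058  6.05752441] [ 0.30405277 -0.03439608 -0.00959866]
```

View pics/s9z.png

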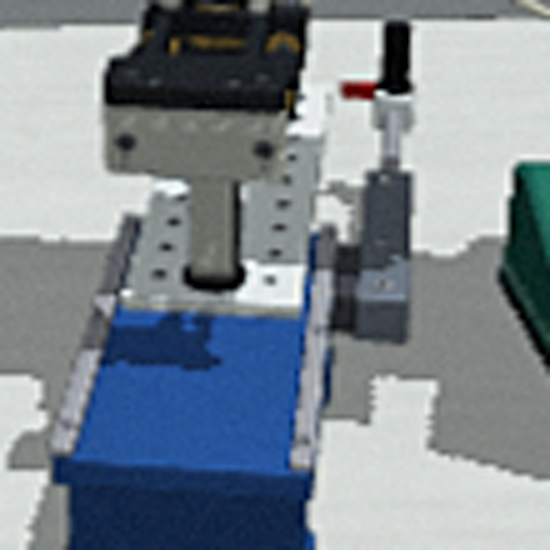

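View pics/t9z.png

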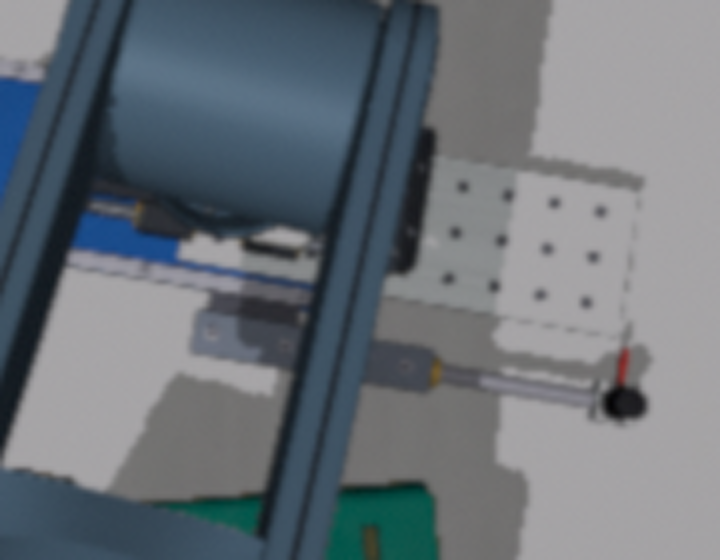

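View pics/w9.png

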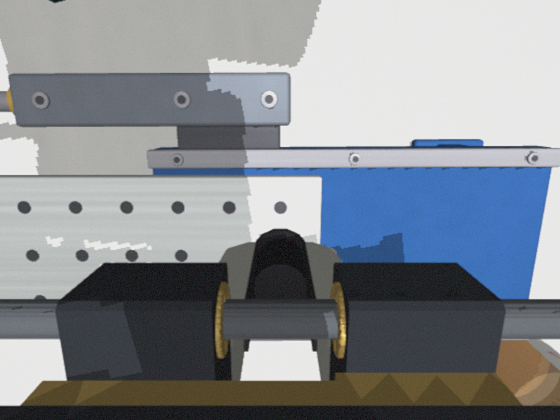

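Run:
```python
from h import *
c=cam('top');a=c['image'][220:288,350:400]
cv2.imwrite('pics/t10.png',cv2.resize(a,None,fx=8,fy=8,interpolation=cv2.INTER_CUBIC))
a=cam('side')['image'][180:230,270:340]
cv2.imwrite('pics/s10.png',cv2.resize(a,None,fx=10,fy=10,interpolation=cv2.INTER_CUBIC))
```

View pics/t10.png

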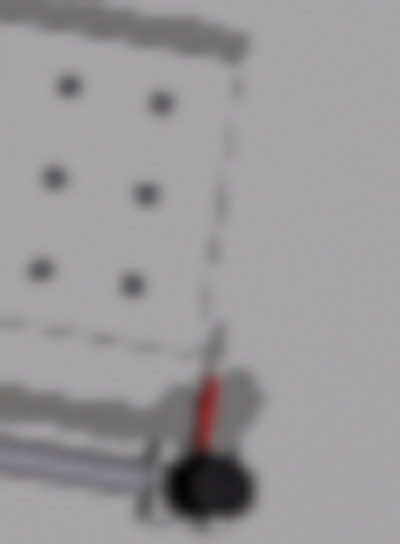

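View pics/s10.png

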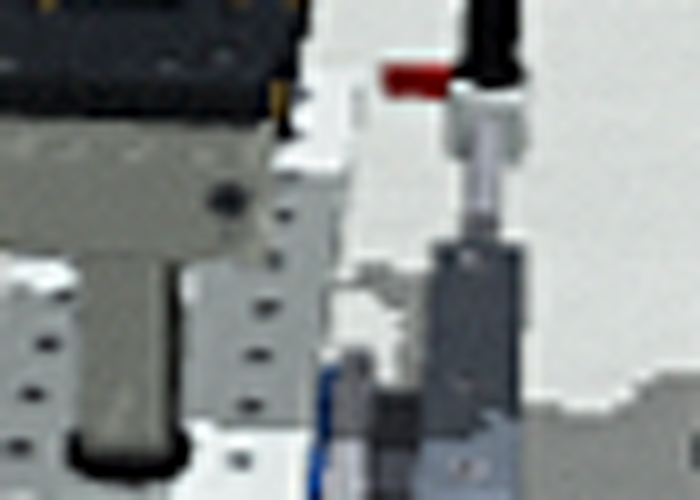

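Run:
```python
from h import *
t=cam('top')
q=lambda u,v:(350+(u-3.5)/8,220+(v-3.5)/8)
d=np.array([-.165,-.986,0])
g=lambda p,z=.078:onz(t,*q(*p),z)
for n,p in dict(c1=(240,62),c2=(203,355),mid=(222,207),tip=(209,380),base=(204,445),h1=(161,103),h2=(147,194),h3=(133,286)).items(): print(n,g(p),round(g(p)@d*1000,1))
print('K',onz(t,*q(208,487),.106)@d)
s=cam('side');a=s['image'][182:205,295:325].astype(float).max(2)
a=np.clip((a-190)*4,0,255).astype(np.uint8)
cv2.imwrite('pics/s11.png',cv2.resize(a,None,fx=20,fy=20,interpolation=cv2.INTER_NEAREST))
```

```text
c1 [ 0.61178682 -0.26595133  0.078     ] 161.3
c2 [ 0.5329734  -0.25476488  0.078     ] 163.3
mid [ 0.57260818 -0.26047409  0.078     ] 162.3
tip [ 0.52633447 -0.25627498  0.078     ] 165.8
base [ 0.50907259 -0.25467764  0.078     ] 167.1
h1 [ 0.60047934 -0.24441512  0.078     ] 141.9
h2 [ 0.57591435 -0.24030866  0.078     ] 141.9
h3 [ 0.55121867 -0.23622164  0.078     ] 142.0
K 0.16387129003497508
```

View pics/s11.png

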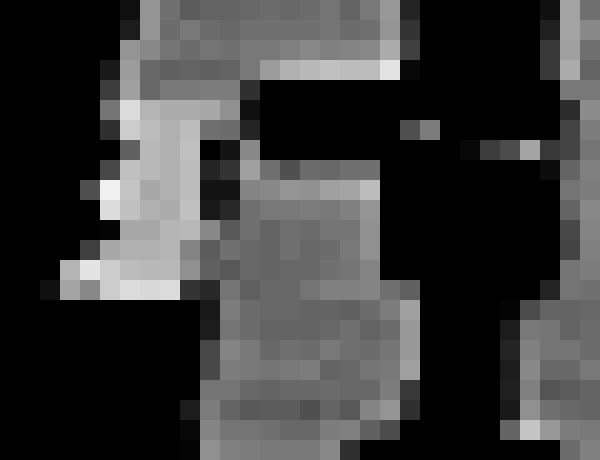

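```bash
python3 -m creep '{"dp":[[-0.04,-0.25,0],[-0.08,-0.5,0],[-0.08,-0.5,0],[-0.08,-0.5,0],[-0.08,-0.5,0]],"rot":[[0,0,0],[0,0,0],[0,0,0],[0,0,0],[0,0,0]],"grip":[0,0,0,0,0]}'
python3 - <<'E'
from h import *
s=manip.observe();p=s['eef_pos'];print(p,s['ft_force'],p[0]*-.165+p[1]*-.986+.22)
c=cam('top');a=c['image'][220:288,350:400]
cv2.imwrite('pics/t12.png',cv2.resize(a,None,fx=8,fy=8,interpolation=cv2.INTER_CUBIC))
c=cam('side','s12.png');a=c['image'][165:240,260:345]
cv2.imwrite('pics/s12z.png',cv2.resize(a,None,fx=8,fy=8,interpolation=cv2.INTER_CUBIC))
E
```

```text
time_s: 16.15
eef_pos: [0.6075, -0.0476, 0.0869]
orientation: [[-0.0, 0.165, 0.986], [-0.0, 0.986, -0.165], [-1.0, -0.0, 0.0]]
ft_force: [0.9, 3.9, 6.1]
grip_width: 0.223
[ 0.60748836 -0.04763319  0.08686704] [0.93783633 3.94477935 6.0932822 ] 0.16673074642377028
```

View pics/t12.png

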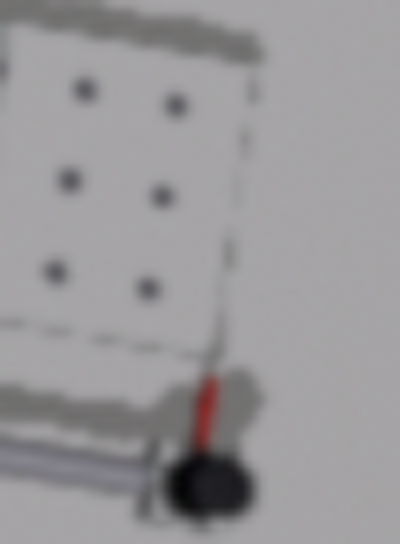

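View pics/s12z.png

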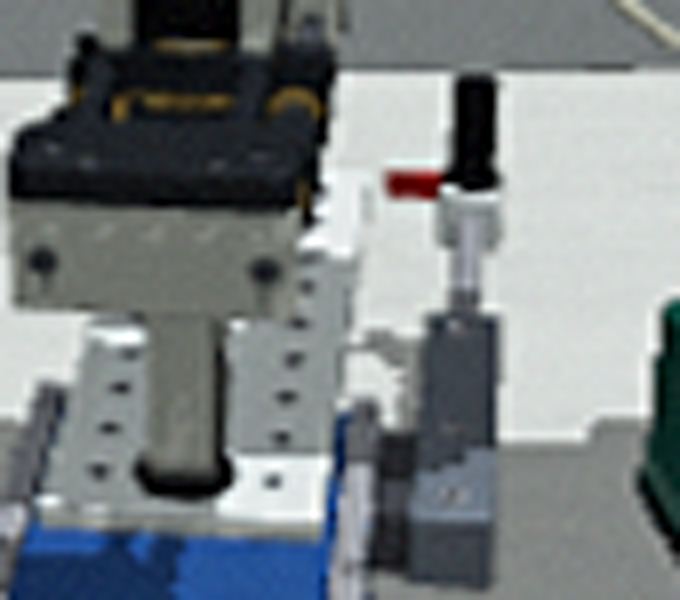

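```bash
python3 -m creep '{"dp":[[-0.01,-0.07,0],[-0.01,-0.07,0],[-0.01,-0.07,0],[-0.01,-0.07,0],[-0.01,-0.07,0],[-0.01,-0.07,0]],"rot":[[0,0,0],[0,0,0],[0,0,0],[0,0,0],[0,0,0],[0,0,0]],"grip":[0,0,0,0,0,0]}'
python3 - <<'E'
from h import *
s=manip.observe();p=s['eef_pos'];print(p,s['ft_force'],s['ft_torque'],s['qd'],p[0]*-.165+p[1]*-.986+.22)
c=cam('top','t13.png');a=c['image'][130:290,180:380]
cv2.imwrite('pics/t13z.png',cv2.resize(a,None,fx=4,fy=3.75,interpolation=cv2.INTER_CUBIC))
E
```

```text
time_s: 17.0
eef_pos: [0.6074, -0.0481, 0.0869]
orientation: [[-0.0, 0.165, 0.986], [0.0, 0.986, -0.165], [-1.0, 0.0, -0.0]]
ft_force: [0.9, 5.6, 6.5]
grip_width: 0.23
[ 0.60740162 -0.04806416  0.08685084] [0.94054677 5.58276568 6.49899713] [ 0.80899496 -0.07910682 -0.019234  ] [ 0.00176603 -0.00045114  0.00019767  0.00087515 -0.00093271  0.00116175] 0.16716998983659578
```

View pics/t13z.png

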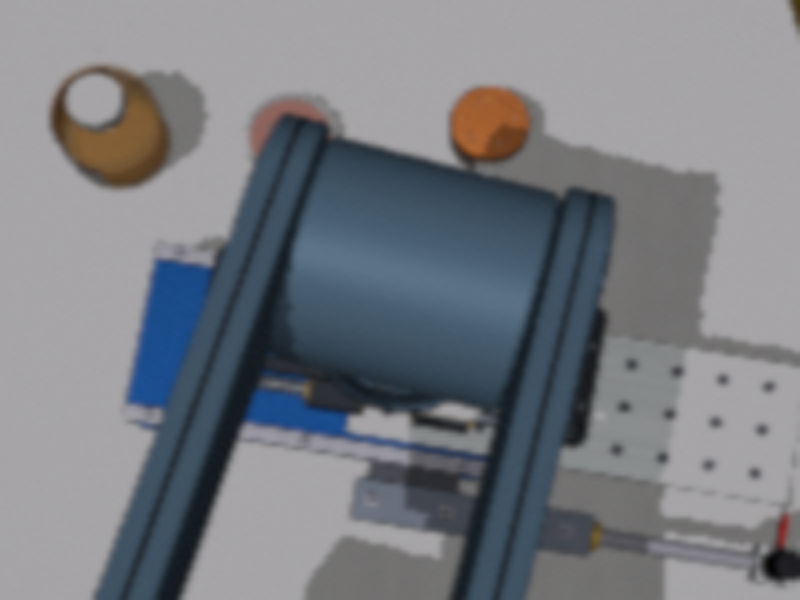

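The arm has settled and the leading edge is level with the pointer, near (785,510). The bottle, dish and jar have not moved. Handing in.

```bash
python3 -c "
from plant import manip
print(manip.finish_job())"
```

```text
the job is handed in; nothing more can be done
None
```

I pulled the gauge rod out to its stop and let go of it. I then slid the plate about 143 mm out along the riser, and handed in at 17 s while still holding its knob level with a 60 N grip setting.

- **Gauge stop:** The reaction force rose to about 38 N, so the rod was firmly against its stop. It moved only about 72 mm, so it must have started roughly 8 mm out; I could not confirm that directly. After release it had not slipped back to within about 1 mm.
- **Plate at the mark:** The readings for where the mark lies disagree slightly. By the arm's own position the plate's edge is about 1 mm short of the pointer. The wrist camera puts it about 0.3 mm short, and the top camera shows it level or up to 1 mm past.
- **Level:** The height of my grip stayed constant to 0.1 mm during the slide and the tool stayed upright. I had no separate measurement of the plate's free end.
- **Bystanders:** The bottle, dish and jar look unmoved in the last top view, though the arm partly hid the dish.

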